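# Seat a temperature logger in its read-out jig and lock the toggle clamp

### The job

Lay the dark temperature logger flat between the white guides of the read-out jig and slide it in, gently, until its end rests fully home against the black contact block. Then push the clamp's red handle down past its over-centre point until it locks against its stop with the rubber pad holding the logger, without forcing it (never more than about 25 N on the handle), let go, and leave the other things on the bench where they are.

Things in the scene. Friction and masses are not known exactly. Their poses are not given: they have to be found in the camera images.
- logger_center (a point): Centre of the loose dark-grey temperature logger (puck with a small screen and a yellow button on top, lying flat): 72 mm along its x axis, 34 mm along y, 16 mm solid height (18 mm with the button), about 50 g. The point lies half-way up, 8 mm above its underside. Grasp across the 34 mm. It may go into the jig either end first.
- jig: Fixed blue metal jig plate 190 x 80 x 12 mm. Origin on the bench under the jig's axis; x axis = the way the logger slides in, z up. Plate spans x -120 to +70, y +-40 mm, top at z 12 mm. While the clamp is open, its handle and arm stand up beyond the contact block, all at x above +10 mm, up to z 165 mm.
- nest (a point): Where the logger's centre lies when fully home: jig x -50, y 0, z 20 mm; axes as the jig's. White guide rails are 6 mm high (tops at z 18 mm) with inner faces at y +-19 mm from jig x -85 to -14 mm (2 mm play each side of the logger), flaring outward from x -85 to -113 mm.
- contact_block: Black contact block with brass pins fixed on the jig plate, 18 x 46 x 16 mm; origin at the middle of the lower edge of the face the logger rests against (jig x -14, z 12 mm), axes as the jig's. Delicate: a push of more than 20 N from the logger spoils it.
- nominal_pivot (a point): NOMINAL handle pivot, jig x 52, y 0, z 58 mm; axes as the jig's. The clamp is bolted to a slotted post at a height that differs by set-up, up to 7 mm above or below nominal, and is not measured: true pivot, handle, stop and pad all shift by it, so find the handle and its stop by contact. Straight handle in the plane y = 0; red round grip, radius 9 mm, 48 to 120 mm from the pivot.
- clamp_handle (a joint): Red handle's angle (rad). 0 = open: grip points up, 56 degrees above the jig's +x; swings down as it grows, about level along +x at the hard stop, 1.04. Needs about 8 to 16 N, 100 mm from the pivot, round 0.7, nothing at dead centre, 0.976; beyond, it pulls itself to the stop and stays. Let go earlier it springs back. Pad and arm come down with it. Over 25 N is forcing it.
- logger: The same logger; origin at the centre of its underside, axes as for logger_center. When the clamp is locked, the sprung rubber pad (18 mm wide) on the clamp arm stands on the middle of its top and presses it onto the jig plate with 2 to 7 N.
- timer: Bystander, leave alone: white bench timer, 68 x 62 x 19 mm. Origin at the centre of its underside.
- cup_d: Bystander, leave alone: white specimen cup with a blue lid, 60 mm wide, 72 mm tall. Origin at the centre of its underside.
- tape_roll: Bystander, leave alone: roll of green marking tape, 60 mm across, 18 mm tall. Origin at the centre of its underside.
- petri: Bystander, leave alone: petri dish with pink contents, 66 mm across, 15 mm tall. Origin at the centre of its underside.
- marker: Bystander, leave alone: black felt marker, 12 x 136 x 12 mm, lying along its y axis. Origin at the centre of its underside.
There are look-alikes about, which are no part of the job. Leave any orange look-alike of the jig alone.

How it is judged:
On the way, in this order (a step that is already met when the one before it is completed fails the run):
1. the logger lies flat between the guides, fully home against the contact block, with the clamp still open (x of logger_center in the frame of jig between -0.0525 and -0.046 m and y of logger_center in the frame of jig between -0.004 and 0.004 m and z of logger_center in the frame of jig between 0.017 and 0.0225 m and angle between the x axis of logger_center and the x axis of jig, either way round below 0.06 rad and value of joint clamp_handle below 0.3 rad), for 0.2 s.
2. the handle is past dead centre against its stop and the pad presses on the seated logger (x of logger_center in the frame of jig between -0.0525 and -0.046 m and y of logger_center in the frame of jig between -0.004 and 0.004 m and z of logger_center in the frame of jig between 0.017 and 0.0225 m and angle between the x axis of logger_center and the x axis of jig, either way round below 0.06 rad and value of joint clamp_handle above 1.01 rad and contact force between logger and jig above 1.4 N), for 0.3 s.
At the end, for the whole second after the job is handed in: The logger lies flat and at rest in the jig, its end within 2.5 mm of the contact block, within 4 mm of the jig's axis and 0.06 rad of its direction; the handle is locked at its stop (joint above 1.01) and the pad presses the logger onto the jig (over 1.4 N between them, twice its weight) (all of step 2 and linear speed of logger below 0.01 m/s); the robot touches nothing.
It fails at once if the handle is forced: more than 25 N from the robot (contact force between any of the fingers, the arm and clamp_handle above 25 N).
It fails at once if the logger is rammed into the contact block: more than 20 N (contact force between logger and contact_block above 20 N).
It fails at once if a bystander is shoved more than 30 mm (distance of any of timer, cup_d, tape_roll, petri, marker from where it was at the start of the episode above 0.03 m).
It also fails if it takes over 61 s, if anything falls off the work surface, if the arm or the gripper's body presses on something with over 40 N, if the wrist force passes 120 N, or if a joint passes its speed limit or range.

### The arm

A 6-joint arm with a two-finger parallel gripper is mounted at the origin on a cart in front of the work surface, level with it; the furniture and walls round the work are solid. World frame = base frame: x ahead of the robot, y to its left, z up, the work surface at z = 0. Lengths are in m, angles in rad, forces in N, time in s.
With the tool pointing down it reaches from about 0.275 to 0.85 m from the base axis. Payload 5.2 kg.
Tool frame: the origin (TCP) lies at the very end of the fingers, on their centre line; the grasp point (between the pads) lies 19 mm behind it; z points along the fingers, y is the line along which they close (so a half turn about z gives the same grasp; the last joint's range is limited). The gripper opens to 85 mm and grips with 20 to 120 N. Pads are 22 mm wide; open, the fingers measure 114 mm over their backs; the gripper's body (76 mm by 85 mm) begins 54 mm behind the grasp point. The pads swing forward as they close: fully open they stand 13 mm farther back than shut.
Start: joints at [0.954, 0.259, 1.535, -0, 1.348, -0.203], TCP at [0.221, 0.504, 0.231] pointing down, gripper open.
Joint ranges: [-3.14, 3.14], [-0.91, 2.08], [0.19, 2.58], [-1.22, 4.36], [0.22, 2.71], [-3.12, 3.12]. Speed limits (rad/s): [2.57, 2.57, 3.14, 3.14, 3.14, 3.14].

### API

Orientations are given as a unit quaternion [x, y, z, w].
In Python, from cell import ctrl gives the robot as it stands. The module is installed in compiled form; this text tells all that it offers.
- The arm moves only by the tool play_rows, never from a script. Its argument "plan" is one flat list of numbers, 7 for each row, row after row: the shift along the world's x, y, z in cm, then the turn, a rotation vector about the world's x, y, z in rad, then the opening in per cent of the stroke, from 0 (shut) to 100 (fully open). A call has 1 to 10 rows; each row shifts and turns the commanded pose from where the row before left it; what a row does not reach is not made up. A row lasts 1/12 s, in which the tool goes at most 41.7 mm and 7.16 degrees, less where a joint would pass 70% of its speed; a pose out of reach is approached as far as the arm can. A call with a gripper value outside its range is refused whole. The fingers move at their own pace and stop on an object; the grip force is fixed at half the most. Time passes only in rows, so rows that do not move let the fingers close. It gives the time, the measured TCP pose, the force, the opening and the grip force at its end, in the units of the state.
- ctrl.sense(): the state, without advancing time (a new reading comes with each control period).
- ctrl.read_camera(name): name is "scene" or "side" or "wrist"; returns the picture (384x512x3 uint8, red, green, blue); there is no depth.
- ctrl.camera_model(name): a dict with "fovy" (degrees; the focal length in pixels is half the picture's height over the tangent of half this angle, whatever the lens; pixels are square), "cx", "cy" (the principal point, pixels), "k1" (the pictures are not rectified: a ray, as slopes to the right and down, at radius r is drawn at 1 + k1 r^2 times it, then the intrinsics apply), "R" (3x3) and "t" (3): a world point X has camera coordinates R X + t. Camera axes: x right, y down, z forward; pixel columns grow to the right and rows downward; lengths in m; the calibration is good to about 2 mm. A picture is of the moment at which its call begins: read the wrist's pose just before it. camera_model takes no time and is no camera call; for the wrist camera it gives the pose at the moment of the call.
- ctrl.finish_job(): hands the job in; it is judged then, once.
The state is a dict: "t": time; "joint_positions": joint angles; "qd": joint speeds; "joint_efforts": joint torques, N m; "tcp_pos": TCP position; "ee_rot": TCP orientation; "ft_force": force on the tool from outside, world axes, zero at the start; "torque": the same for the moment, N m; "gripper_width": finger opening in m; "gripper_force": force on a finger pad.
Only numpy, scipy, OpenCV 4.12 (cv2) and the standard library are available. Lean on these libraries where they do the work, as an engineer would, in place of code of your own. Each camera call takes 0.05 s, during which the arm holds its last target. There are 200 camera calls.

## Working session

There is one attempt and no reset: what is moved stays moved. The work goes in short steps, Python scripts to look and compute and a tool call to move; the robot and the scene stay as the last step left them, time stands still between calls to the robot, and variables do not carry over. Pictures are saved under pics/ and viewed, at most 10 in all, crops included, and the job is handed in when it is done.

Besides the shell and the picture viewer there is one more tool, called after "Call:" as name(argument=value, ...), one argument or row to a line, values as JSON. play_rows: Moves the arm, as the interface text tells. Its arguments: {"type":"object","properties":{"plan":{"type":"array"}},"required":["plan"]}

```bash
mkdir -p pics; cat > h.py <<'E'
import numpy as np, cv2
from cell import ctrl
def snap(n,f):
    m=ctrl.camera_model(n); im=ctrl.read_camera(n); cv2.imwrite(f'pics/{f}.png',im[:,:,::-1]); 
    np.save(f'pics/{f}.npy',np.array([m],dtype=object),allow_pickle=True); return im,m
def K(m):
    f=192/np.tan(np.radians(m['fovy'])/2); return np.array([[f,0,m['cx']],[0,f,m['cy']],[0,0,1.]])
def load(f): return np.load(f'pics/{f}.npy',allow_pickle=True)[0]
def ray(m,uv):
    k=K(m); d=np.array([(uv[0]-k[0,2])/k[0,0],(uv[1]-k[1,2])/k[0,0]]); s=d.copy()
    for _ in range(30): s=d/(1+m['k1']*(s@s))
    R=np.array(m['R']); return -R.T@np.array(m['t']), R.T@np.array([s[0],s[1],1])
def onz(m,uv,z):
    c,d=ray(m,uv); return c+d*(z-c[2])/d[2]
def proj(m,X):
    p=np.array(m['R'])@np.array(X)+np.array(m['t']); s=p[:2]/p[2]; s=s*(1+m['k1']*(s@s)); k=K(m)
    return k[0,0]*s+k[:2,2]
E
python3 - <<'E'
from h import *
a,_=snap('scene','s0'); b,_=snap('side','d0'); 
cv2.imwrite('pics/s0b.png',cv2.resize(a,(800,600),interpolation=2)[:,:,::-1])
cv2.imwrite('pics/d0b.png',cv2.resize(b,(800,600),interpolation=2)[:,:,::-1])
print(ctrl.sense())
E
```

```text
{'t': 0.1, 'joint_positions': array([ 9.54224995e-01,  2.59279780e-01,  1.53598525e+00,  8.82035666e-06,
        1.34799150e+00, -2.02826720e-01]), 'qd': array([ 1.02099957e-04, -1.61382905e-03, -2.34801501e-03,  1.94145175e-03,
       -1.21074949e-03,  2.41762982e-05]), 'joint_efforts': array([ 2.93984231e-03, -4.46968496e+01, -2.91248882e+01, -4.05406709e-04,
        6.27647780e-03,  6.59146849e-05]), 'tcp_pos': array([0.22083094, 0.50320083, 0.23054796]), 'ee_rot': array([ 2.05400790e-01,  9.78677589e-01, -7.61375961e-04, -3.35333702e-04]), 'ft_force': array([0.53023865, 0.36046579, 1.02946731]), 'torque': array([-0.0178413 ,  0.03495098,  0.02971093]), 'gripper_force': 0.0, 'gripper_width': 0.08525340312972284}
```

View pics/s0b.png

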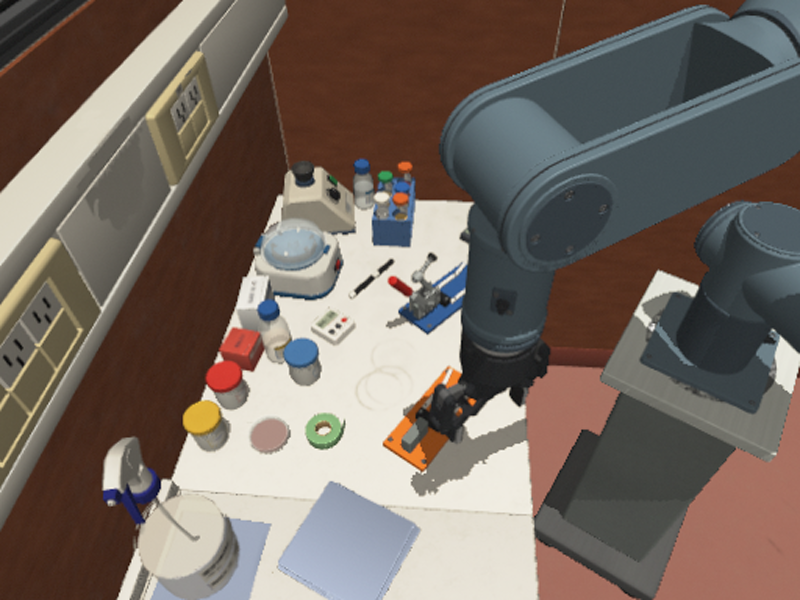

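View pics/d0b.png

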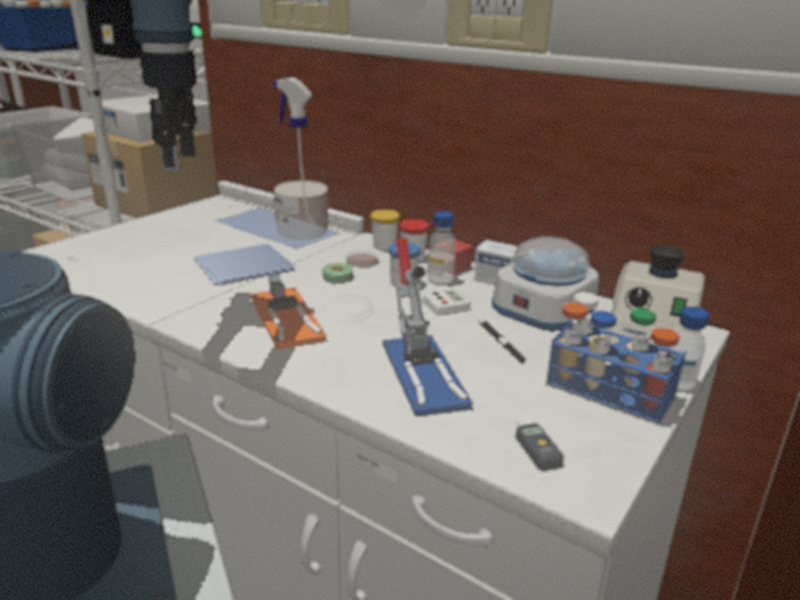

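Side view: the logger is at (540,446), the only dark puck with a screen and yellow button. The blue jig is at (430,375), with the clamp upright at (410,290) and the logger entry on the near side. The orange look-alike at (290,315) stays alone.

```bash
python3 - <<'E'
from h import *
m=load('d0'); s=1.5625
for n,uv,z in [('log',(540,443),.016),('logA',(524,428),.016),('logB',(555,462),.016),('c nearL',(412,411),.012),('c nearR',(470,405),.012),('c farL',(385,343),.012),('grip',(404,255),.15)]:
    print(n,onz(m,np.array(uv)/s,z).round(3))
m=load('s0')
for n,uv,z in [('far',(404,315),.012),('farR',(430,331),.012),('marker',(372,278),.01),('timer',(333,323),.01)]: print(n,onz(m,np.array(uv)/s,z).round(3))
m=ctrl.camera_model('wrist'); s=ctrl.sense()
from scipy.spatial.transform import Rotation as R
print(m, R.from_quat(s['ee_rot']).as_matrix().round(3)); Rm=np.array(m['R']); print('cam pos',-Rm.T@m['t'])
E
```

```text
log [ 0.523 -0.049  0.016]
logA [ 0.522 -0.017  0.016]
logB [ 0.518 -0.084  0.016]
c nearL [0.413 0.074 0.012]
c nearR [0.489 0.057 0.012]
c farL [0.452 0.248 0.012]
grip [0.481 0.25  0.15 ]
far [0.513 0.252 0.012]
farR [0.45  0.258 0.012]
marker [0.626 0.203 0.01 ]
timer [0.615 0.342 0.01 ]
{'fovy': 66.68392947496814, 'cx': 255.3502359182609, 'cy': 187.3700370267918, 'k1': -0.05479789887018823, 'R': array([[ 0.40089858,  0.91612181, -0.00107849],
       [ 0.88374475, -0.3864195 ,  0.2639606 ],
       [ 0.24140331, -0.10677454, -0.96453286]]), 't': array([-0.54902705, -0.03593254,  0.37771017])} [[-0.916  0.402 -0.001]
 [ 0.402  0.916 -0.001]
 [ 0.    -0.002 -1.   ]]
cam pos [0.16067887 0.52942045 0.37320653]
```

Call:
play_rows(
  plan=[2.2,-3.1,0.8,0,0,-0.1,100,2.2,-3.1,0.8,0,0,-0.1,100,2.2,-3.1,0.8,0,0,-0.1,100,2.2,-3.1,0.8,0,0,-0.1,100,2.2,-3.1,0.8,0,0,-0.1,100,2.2,-3.1,0.8,0,0,-0.1,100,2.2,-3.1,0.8,0,0,-0.1,100,2.2,-3.1,0.8,0,0,-0.1,100,2.2,-3.1,0.8,0,0,-0.1,100,2.2,-3.1,0.8,0,0,-0.1,100],
)

```text
t: 0.93
tcp_pos: [0.4416, 0.1918, 0.3115]
ee_rot: [0.651, 0.759, -0.0, -0.0]
ft_force: [1.0, 0.2, 0.2]
gripper_width: 0.0853
gripper_force: 0.0
```

Call:
play_rows(
  plan=[2.2,-3.1,0,0,0,-0.1,100,2.2,-3.1,0,0,0,-0.1,100,0,0,0,0,0,-0.05,100,0,0,0,0,0,0,100,0,0,0,0,0,0,100],
)

```text
t: 1.35
tcp_pos: [0.4848, 0.1314, 0.3108]
ee_rot: [0.739, 0.674, -0.0, -0.001]
ft_force: [0.2, 0.0, 0.1]
gripper_width: 0.0854
gripper_force: 0.0
```

```bash
python3 - <<'E'
from h import *
a,_=snap('wrist','w0'); cv2.imwrite('pics/w0b.png',cv2.resize(a,(800,600),interpolation=2)[:,:,::-1]); s=ctrl.sense(); print(s['tcp_pos'],s['joint_positions'],s['t'])
E
```

```text
[0.48453479 0.13204155 0.31096851] [4.32881314e-02 1.29189903e-01 1.50361866e+00 4.23717348e-04
 1.50992156e+00 1.34166281e-01] 1.4
```

View pics/w0b.png

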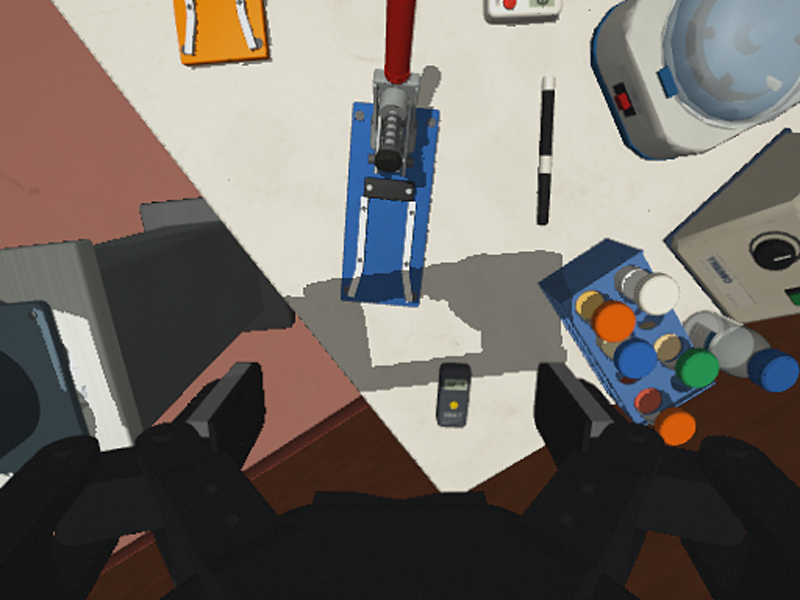

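Wrist view: the logger's top corners are (442,365), (470,366), (467,426) and (437,424). The jig plate's corners are (353,101), (440,109), (418,306) and (342,299). The black contact block is at (389,189), and the marker at (545,150) is clear of the path.

```bash
python3 - <<'E'
from h import *
a=cv2.imread('pics/w0.png'); m=load('w0')
cv2.imwrite('pics/w0c.png',np.hstack([cv2.resize(a[55:205,210:290],(320,600),interpolation=2),cv2.resize(a[225:280,265:315],(480,528),interpolation=2)[:, :].copy() if 0 else cv2.copyMakeBorder(cv2.resize(a[225:280,265:315],(480,528),interpolation=2),0,72,0,0,0)]))
s=1.5625
P=[onz(m,np.array(u)/s,.017) for u in [(442,365),(470,366),(467,426),(437,424)]]; P=np.array(P); print(P.round(4)); print('log',P.mean(0), np.degrees(np.arctan2(*((P[0]+P[1]-P[2]-P[3])[[1,0]]))))
J=np.array([onz(m,np.array(u)/s,.012) for u in [(353,101),(440,109),(418,306),(342,299)]]); print(J.round(4)); d=(J[0]+J[1]-J[2]-J[3])/2; L=np.linalg.norm(d); d/=L; print('len',L,'wid',np.linalg.norm(J[0]-J[1]),np.linalg.norm(J[3]-J[2]),'ang',np.degrees(np.arctan2(d[1],d[0])),'org',J.mean(0)+d*.025)
E
```

```text
[[ 0.5181 -0.0031  0.017 ]
 [ 0.5471 -0.0069  0.017 ]
 [ 0.5406 -0.0774  0.017 ]
 [ 0.5083 -0.0719  0.017 ]]
log [ 0.52853155 -0.03982479  0.017     ] 83.30226809051973
[[0.4554 0.2608 0.012 ]
 [0.5336 0.2467 0.012 ]
 [0.4985 0.0615 0.012 ]
 [0.4228 0.0758 0.012 ]]
len 0.1881261812043581 wid 0.07949042933894787 0.07704015701563903 ang 79.62707836406507 org [0.48205809 0.18579061 0.012     ]
```

View pics/w0c.png

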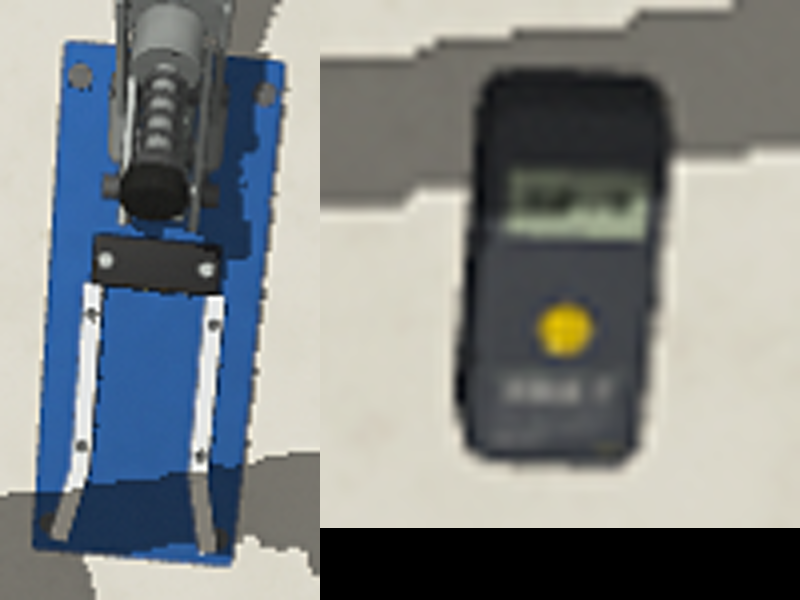

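The crop confirms the logger: dark puck, screen, yellow button, flat. It also shows the guide rails on the blue plate clearly.

```bash
python3 - <<'E'
from h import *
m=load('w0')
f=lambda u:np.array([265+(u[0]-320)/9.6-.4,225+u[1]/9.6-.4])
P=np.array([onz(m,f(u),.016) for u in [(490,75),(668,85),(640,460),(470,455)]]);d=P[0]+P[1]-P[2]-P[3]
print(P.round(4),'log',P.mean(0),np.degrees(np.arctan2(d[1],d[0])),np.linalg.norm(d)/2,np.linalg.norm(P[0]-P[1]))
b=onz(m,f((566,330)),.018); print('button',b)
g=lambda u:np.array([210+u[0]/4-.4,55+u[1]/4-.4])
J=np.array([onz(m,g(u),.018) for u in [(103,286),(207,297),(191,470),(90,488)]]); print(J.round(4))
mid=[(J[0]+J[1])/2,(J[2]+J[3])/2]; 
for a,c in [(3,0),(2,1)]: print('rail ang',np.degrees(np.arctan2(*(J[c]-J[a])[[1,0]])))
print('mids',mid)
C=np.array([onz(m,g(u),.028) for u in [(92,284),(217,296),(97,234),(222,246)]]);print('block top edge near (jig x -14)',(C[0]+C[1])/2, 'far (jig 4)',(C[2]+C[3])/2)
E=np.array([onz(m,g(u),.012) for u in [(65,41),(286,62),(232,566),(33,548)]]); d=E[0]+E[1]-E[2]-E[3]; L=np.linalg.norm(d)/2; d/=2*L; print('plate',L,np.linalg.norm(E[0]-E[1]),np.linalg.norm(E[2]-E[3]),np.degrees(np.arctan2(d[1],d[0])),'org',E.mean(0)+.025*d)
for n in ['cup','tape']: pass
E
```

```text
[[ 0.5174 -0.0013  0.016 ]
 [ 0.5474 -0.006   0.016 ]
 [ 0.5391 -0.0777  0.016 ]
 [ 0.5092 -0.0738  0.016 ]] log [ 0.52826604 -0.03970624  0.016     ] 83.46500165003052 0.07257131111700238 0.0303296609298553
button [ 0.52731998 -0.0495832   0.018     ]
[[0.46   0.1741 0.018 ]
 [0.4976 0.1667 0.018 ]
 [0.486  0.1025 0.018 ]
 [0.4468 0.099  0.018 ]]
rail ang 80.06000799830456
rail ang 79.71518293916398
mids [array([0.47880104, 0.17041965, 0.018     ]), array([0.46639001, 0.10073713, 0.018     ])]
block top edge near (jig x -14) [0.47898166 0.17157809 0.028     ] far (jig 4) [0.48244065 0.18883622 0.028     ]
plate 0.1881969868648485 0.07891048139330122 0.07880602860931507 79.52229449943474 org [0.4814904  0.18544434 0.012     ]
```

Call:
play_rows(
  plan=[0.54,-2.27,-2.9,0.021,-0.0024,-0.0025,70,0.54,-2.27,-2.9,0.021,-0.0024,-0.0025,70,0.54,-2.27,-2.9,0.021,-0.0024,-0.0025,70,0.54,-2.27,-2.9,0.021,-0.0024,-0.0025,70,0.54,-2.27,-2.9,0.021,-0.0024,-0.0025,70,0.54,-2.27,-2.9,0.021,-0.0024,-0.0025,70,0.54,-2.27,-2.9,0.021,-0.0024,-0.0025,70,0.54,-2.27,-2.9,0.021,-0.0024,-0.0025,70,0,0,0,0,0,0,70,0,0,0,0,0,0,70],
)

```text
t: 2.23
tcp_pos: [0.5271, -0.0494, 0.0776]
ee_rot: [0.743, 0.664, 0.063, -0.058]
ft_force: [0.5, -0.4, -0.2]
gripper_width: 0.0598
gripper_force: 0.0
```

```bash
cat > st.py <<'E'
from h import *
from scipy.spatial.transform import Rotation as R
s=ctrl.sense(); M=R.from_quat(s['ee_rot']).as_matrix()
print('t',s['t'],'tcp',s['tcp_pos'].round(4),'F',s['ft_force'].round(2),'w',s['gripper_width'].round(4),'q',s['joint_positions'].round(2))
print('toolx yaw',np.degrees(np.arctan2(M[1,0],M[0,0])).round(2),'tooly yaw',np.degrees(np.arctan2(M[1,1],M[0,1])).round(2),'z',M[:,2].round(3))
o=np.array([.4815,.1854]);a=np.radians(79.8);d=np.array([np.cos(a),np.sin(a)]);r=s['tcp_pos'][:2]-o
print('jig xyz mm',(1e3*np.array([r@d,d[0]*r[1]-d[1]*r[0],s['tcp_pos'][2]])).round(1))
E
python3 - <<'E'
from st import *
a,_=snap('wrist','w1'); cv2.imwrite('pics/w1b.png',cv2.resize(a,(800,600),interpolation=2)[:,:,::-1])
E
```

```text
Traceback (most recent call last):
  File "st.py", line 4, in <module>
    print('t',s['t'],'tcp',s['tcp_pos'].round(4),'F',s['ft_force'].round(2),'w',s['gripper_width'].round(4),'q',s['joint_positions'].round(2))
                                                                                ^^^^^^^^^^^^^^^^^^^^^^^^
AttributeError: 'float' object has no attribute 'round'
```

```bash
sed -i "s/s\['gripper_width'\].round(4)/round(float(s['gripper_width']),4)/" st.py
python3 - <<'E'
from st import *
a,_=snap('wrist','w1'); cv2.imwrite('pics/w1b.png',cv2.resize(a,(800,600),interpolation=2)[:,:,::-1])
E
```

```text
t 2.2333 tcp [ 0.5271 -0.0494  0.0776] F [ 0.51 -0.41 -0.22] w 0.0598 q [-0.42  0.39  1.78  0.19  1.03 -0.4 ]
toolx yaw 83.51 tooly yaw -6.47 z [ 0.017  0.169 -0.985]
jig xyz mm [-223.   -86.5   77.6]
```

View pics/w1b.png

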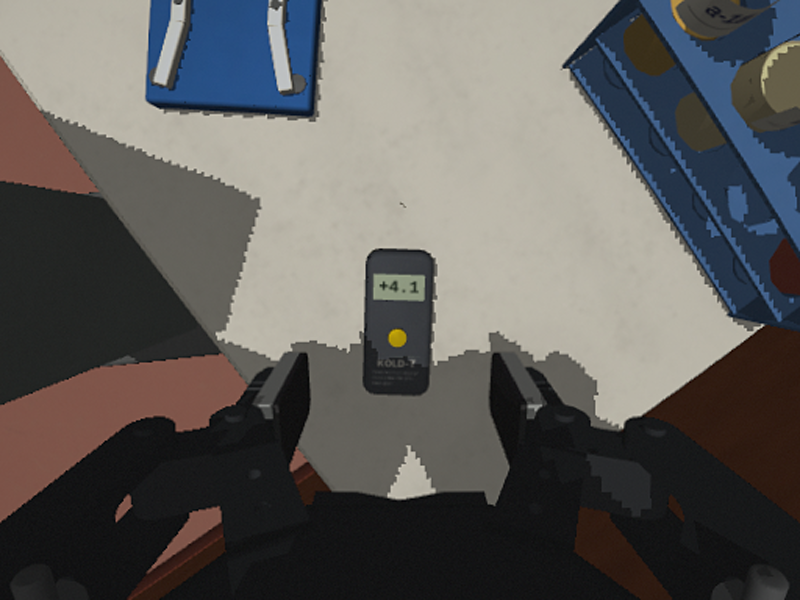

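The logger lies centred between the fingers: top corners (368,250), (434,252), (428,394) and (365,390).

```bash
python3 - <<'E'
from h import *
m=load('w1'); P=np.array([onz(m,np.array(u)/1.5625,.016) for u in [(367,250),(434,252),(429,394),(365,391)]]); d=P[0]+P[1]-P[2]-P[3]
print(P.mean(0),np.degrees(np.arctan2(d[1],d[0])),np.linalg.norm(d)/2)
E
```

```text
[ 0.52854675 -0.04364067  0.016     ] 82.20558405469158 0.06789489865897316
```

Call:
play_rows(
  plan=[0,0,-2.5,0,0,0,70,0,0,-2.5,0,0,0,70,0,0,-1.2,0,0,0,70,0,0,-0.66,0,0,0,70,0,0,0,0,0,0,70],
)

```text
t: 2.7
tcp_pos: [0.5282, -0.0483, 0.011]
ee_rot: [0.742, 0.665, 0.064, -0.056]
ft_force: [-0.1, -0.4, -1.0]
gripper_width: 0.0602
gripper_force: 0.0
```

Call:
play_rows(
  plan=[-0.05,-0.6,-0.2,0,0,0,70,0,0,0,0,0,0,70,0,0,0,0,0,0,30,0,0,0,0,0,0,10,0,0,0,0,0,0,0,0,0,0,0,0,0,0,0,0,0,0,0,0,0,0,0,0,0,0,0,0],
)

```text
t: 3.37
tcp_pos: [0.5283, -0.0564, 0.01]
ee_rot: [0.743, 0.664, 0.064, -0.055]
ft_force: [-1.7, -1.5, 7.2]
gripper_width: 0.0295
gripper_force: 58.7
```

```bash
python3 st.py; python3 -c "
from h import *
s=ctrl.sense();print(s['gripper_force'])"
```

```text
t 3.3667 tcp [ 0.5283 -0.0564  0.01  ] F [-1.72 -1.51  7.16] w 0.0295 q [-0.43  0.49  1.83  0.21  0.88 -0.45]
toolx yaw 83.55 tooly yaw -6.48 z [ 0.022  0.166 -0.986]
jig xyz mm [-229.7  -88.9   10. ]
58.726783295860514
```

Call:
play_rows(
  plan=[0,0,2.5,0,0,0,0,0,0,2.5,0,0,0,0,-1.03,2.62,0,0,0,-0.011,0,-1.03,2.62,0,0,0,-0.011,0,-1.03,2.62,0,0,0,-0.011,0,-1.03,2.62,0,0,0,-0.011,0,-1.03,2.62,0,0,0,-0.011,0,-1.03,2.62,0,0,0,-0.011,0,0,0,0,0,0,0,0,0,0,0,0,0,0,0],
)

```text
t: 4.2
tcp_pos: [0.4653, 0.1023, 0.059]
ee_rot: [0.764, 0.64, 0.065, -0.053]
ft_force: [0.1, -0.6, -1.2]
gripper_width: 0.0297
gripper_force: 59.6
```

```bash
python3 - <<'E'
from st import *
a,m=snap('wrist','w2'); cv2.imwrite('pics/w2b.png',cv2.resize(a,(800,600),interpolation=2)[:,:,::-1])
E
```

```text
t 4.2 tcp [0.4653 0.1023 0.059 ] F [ 0.1  -0.63 -1.24] w 0.0297 q [-0.15  0.3   1.98  0.22  0.87 -0.12]
toolx yaw 79.91 tooly yaw -10.1 z [ 0.031  0.165 -0.986]
jig xyz mm [-84.6   1.3  59. ]
```

View pics/w2b.png

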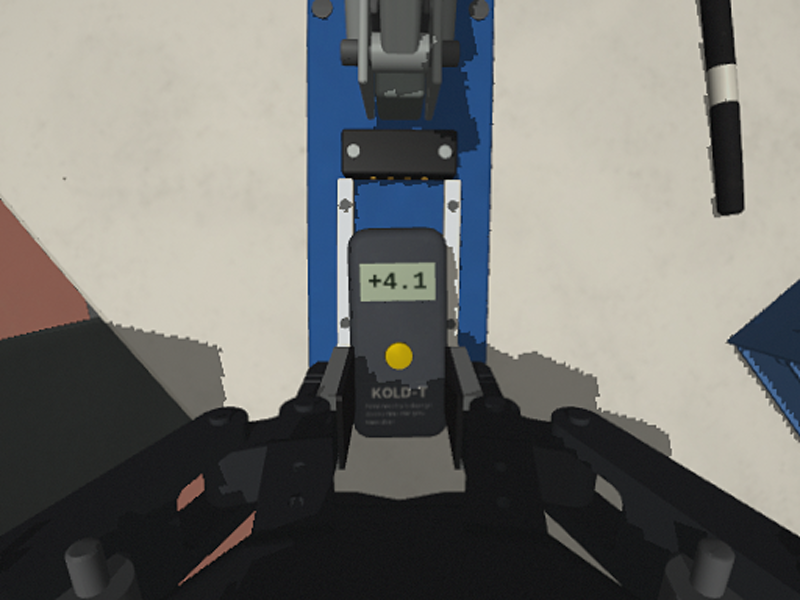

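The held logger spans (351,230) to (445,437), pointing straight along the jig. The rail inner edges at row 200 are about x 355 and 445, and the block face is at row 179.

```bash
python3 - <<'E'
from h import *
m=load('w2'); o=np.array([.4815,.1854]);a=np.radians(79.8);d=np.array([np.cos(a),np.sin(a)])
def J(u,z):
    r=onz(m,np.array(u)/1.5625,z)[:2]-o; return (1e3*np.array([r@d,d[0]*r[1]-d[1]*r[0]])).round(1)
for n,u,z in [('logFL',(350,240),.065),('logFR',(446,240),.065),('front',(398,229),.065),('logRL',(354,425),.065),('logRR',(445,425),.065),('rear',(400,437),.065),('railL',(354,190),.018),('railR',(446,190),.018),('railL2',(352,320),.018),('railR2',(447,320),.018),('blockL',(342,178),.028),('blockR',(458,178),.028),('plL',(308,200),.012),('plR',(490,200),.012)]: print(n,J(u,z))
E
```

```text
logFL [-40.9  15.9]
logFR [-40.9 -14.6]
front [-37.4   0.7]
logRL [-102.    15.1]
logRR [-101.9  -15.1]
rear [-106.1   -0.2]
railL [-19.4  19. ]
railR [-19.2 -19.3]
railL2 [-74.1  20.2]
railR2 [-74.  -20.4]
blockL [-15.9  22.8]
blockR [-15.8 -23. ]
plL [-22.9  39.5]
plR [-22.6 -39. ]
```

Call:
play_rows(
  plan=[0,0,-1.5,0,0,0,0,0,0,-1.0,0,0,0,0,0,0,-0.5,0,0,0,0,0,0,-0.3,0,0,0,0,0,0,0,0,0,0,0],
)

```text
t: 4.67
tcp_pos: [0.4662, 0.1005, 0.0253]
ee_rot: [0.765, 0.638, 0.065, -0.054]
ft_force: [0.3, -0.2, 0.3]
gripper_width: 0.0295
gripper_force: 59.6
```

Call:
play_rows(
  plan=[0,0,-0.2,0,0,0,0,0,0,0,0,0,0,0],
)

```text
t: 4.83
tcp_pos: [0.4663, 0.1009, 0.0238]
ee_rot: [0.765, 0.639, 0.065, -0.053]
ft_force: [-0.0, 0.4, -0.4]
gripper_width: 0.0294
gripper_force: 59.6
```

```bash
python3 st.py
```

```text
t 4.8333 tcp [0.4663 0.1009 0.0238] F [-0.02  0.36 -0.36] w 0.0294 q [-0.15  0.36  2.01  0.24  0.78 -0.15]
toolx yaw 79.73 tooly yaw -10.29 z [ 0.032  0.165 -0.986]
jig xyz mm [-85.9  -0.   23.8]
```

Call:
play_rows(
  plan=[0,0,-0.1,0,0,0,0,0.053,0.295,0,0,0,0,0,0.053,0.295,0,0,0,0,0,0.053,0.295,0,0,0,0,0,0.053,0.295,0,0,0,0,0,0.053,0.295,0,0,0,0,0,0.035,0.197,0,0,0,0,0,0,0,0,0,0,0,0],
)

```text
t: 5.5
tcp_pos: [0.469, 0.1184, 0.0227]
ee_rot: [0.765, 0.639, 0.065, -0.053]
ft_force: [-0.3, -0.1, -0.3]
gripper_width: 0.0296
gripper_force: 59.6
```

Call:
play_rows(
  plan=[0,0,-0.07,0,0,0,0,0,0,0,0,0,0,0],
)

```text
t: 5.67
tcp_pos: [0.4691, 0.118, 0.022]
ee_rot: [0.765, 0.639, 0.065, -0.053]
ft_force: [0.1, -0.4, -0.6]
gripper_width: 0.0294
gripper_force: 59.7
```

```bash
python3 st.py
```

```text
t 5.6667 tcp [0.4691 0.118  0.022 ] F [ 0.14 -0.44 -0.62] w 0.0294 q [-0.11  0.37  2.    0.24  0.77 -0.11]
toolx yaw 79.75 tooly yaw -10.26 z [ 0.032  0.165 -0.986]
jig xyz mm [-68.5   0.3  22. ]
```

Call:
play_rows(
  plan=[0,0,-0.05,0,0,0,0,0,0,0,0,0,0,0],
)

```text
t: 5.83
tcp_pos: [0.4691, 0.118, 0.022]
ee_rot: [0.765, 0.639, 0.066, -0.054]
ft_force: [-0.7, 1.0, 5.6]
gripper_width: 0.0293
gripper_force: 60.6
```

Call:
play_rows(
  plan=[0.018,0.098,0,0,0,0,0,0.018,0.098,0,0,0,0,0,0.009,0.049,0,0,0,0,0,0,0,0,0,0,0,0],
)

```text
t: 6.17
tcp_pos: [0.4697, 0.1195, 0.022]
ee_rot: [0.765, 0.639, 0.065, -0.053]
ft_force: [-1.5, -4.4, 6.0]
gripper_width: 0.0292
gripper_force: 60.8
```

Call:
play_rows(
  plan=[0.009,0.049,0,0,0,0,0,0.009,0.049,0,0,0,0,0,0,0,0,0,0,0,0],
)

```text
t: 6.42
tcp_pos: [0.4699, 0.1203, 0.022]
ee_rot: [0.765, 0.639, 0.065, -0.053]
ft_force: [-2.4, -5.3, 6.5]
gripper_width: 0.0294
gripper_force: 60.8
```

Call:
play_rows(
  plan=[0,0,0.04,0,0,0,0,0,0,0,0,0,0,0],
)

```text
t: 6.58
tcp_pos: [0.4698, 0.1211, 0.022]
ee_rot: [0.765, 0.639, 0.065, -0.053]
ft_force: [-0.9, -2.5, 3.6]
gripper_width: 0.0297
gripper_force: 60.2
```

```bash
python3 - <<'E'
from st import *
a,m=snap('wrist','w3'); cv2.imwrite('pics/w3b.png',cv2.resize(a[80:280,170:340],(680,600),interpolation=2)[:,:,::-1])
E
```

```text
t 6.5833 tcp [0.4698 0.1211 0.022 ] F [-0.9  -2.52  3.61] w 0.0297 q [-0.11  0.38  2.    0.24  0.77 -0.1 ]
toolx yaw 79.73 tooly yaw -10.29 z [ 0.032  0.165 -0.986]
jig xyz mm [-65.4   0.2  22. ]
```

View pics/w3b.png

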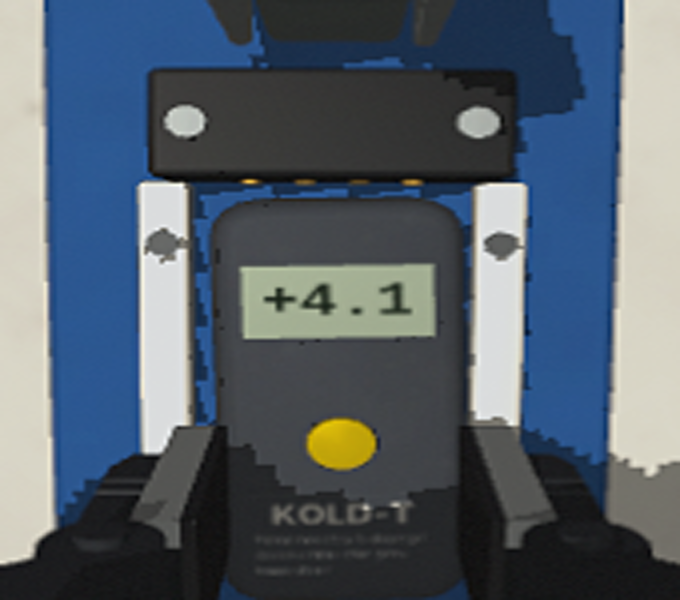

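The crop shows the logger straight between the rails. Its front edge is at row ~198 against the block face at ~180, so about 2.5 mm remain.

Call:
play_rows(
  plan=[0,0,0.03,0,0,0,0,0.018,0.098,0,0,0,0,0,0,0,0,0,0,0,0],
)

```text
t: 6.88
tcp_pos: [0.4697, 0.1226, 0.0221]
ee_rot: [0.765, 0.639, 0.065, -0.054]
ft_force: [0.2, -0.0, -0.8]
gripper_width: 0.0293
gripper_force: 59.7
```

Call:
play_rows(
  plan=[0.009,0.049,0,0,0,0,0,0,0,0,0,0,0,0],
)

```text
t: 7.05
tcp_pos: [0.4698, 0.123, 0.0221]
ee_rot: [0.765, 0.639, 0.065, -0.054]
ft_force: [-0.1, -0.2, -1.4]
gripper_width: 0.0294
gripper_force: 59.6
```

Call:
play_rows(
  plan=[0.009,0.049,0,0,0,0,0,0,0,0,0,0,0,0],
)

```text
t: 7.22
tcp_pos: [0.47, 0.1234, 0.0222]
ee_rot: [0.765, 0.639, 0.065, -0.054]
ft_force: [0.2, -0.2, -0.1]
gripper_width: 0.0296
gripper_force: 59.6
```

Call:
play_rows(
  plan=[0.006,0.035,0,0,0,0,0,0,0,0,0,0,0,0],
)

```text
t: 7.38
tcp_pos: [0.47, 0.1237, 0.0222]
ee_rot: [0.765, 0.639, 0.065, -0.053]
ft_force: [-0.5, -0.6, -0.5]
gripper_width: 0.0295
gripper_force: 59.6
```

Call:
play_rows(
  plan=[0.006,0.035,0,0,0,0,0,0,0,0,0,0,0,0],
)

```text
t: 7.55
tcp_pos: [0.4701, 0.1238, 0.0222]
ee_rot: [0.765, 0.639, 0.065, -0.053]
ft_force: [0.1, -2.2, 0.2]
gripper_width: 0.0297
gripper_force: 59.7
```

Call:
play_rows(
  plan=[0.006,0.035,0,0,0,0,0,0,0,0,0,0,0,0],
)

```text
t: 7.72
tcp_pos: [0.4701, 0.1239, 0.0222]
ee_rot: [0.765, 0.639, 0.065, -0.053]
ft_force: [-1.1, -4.8, 0.5]
gripper_width: 0.0297
gripper_force: 59.9
```

The logger is home: 4.8 N against the block and travel has stopped. I'll release and retreat up and back.

Call:
play_rows(
  plan=[0,0,0,0,0,0,20,0,0,0,0,0,0,40,0,0,0,0,0,0,60,0,0,0,0,0,0,60,0,0,0,0,0,0,60,0,-0.2,1.0,0,0,0,60,-0.3,-1.0,3,0,0,0,60,-0.3,-1.5,3.5,0,0,0,60,0,0,0,0,0,0,60],
)

```text
t: 8.47
tcp_pos: [0.4677, 0.0958, 0.1024]
ee_rot: [0.765, 0.639, 0.068, -0.05]
ft_force: [1.5, 1.4, 0.1]
gripper_width: 0.0512
gripper_force: 0.0
```

```bash
python3 - <<'E'
from st import *
a,m=snap('wrist','w4'); cv2.imwrite('pics/w4b.png',cv2.resize(a,(800,600),interpolation=2)[:,:,::-1])
m=load('s0'); 
for u in [(302,350),(302,372)]: print('cup',onz(m,np.array(u)/1.5625,.072 if u[1]<360 else .0))
E
```

```text
t 8.4667 tcp [0.4677 0.0958 0.1024] F [1.53 1.41 0.13] w 0.0512 q [-0.16  0.23  1.94  0.21  0.97 -0.1 ]
toolx yaw 79.82 tooly yaw -10.29 z [ 0.041  0.164 -0.986]
jig xyz mm [-90.7  -2.3 102.4]
cup [0.58124605 0.45656441 0.072     ]
cup [ 5.94378867e-01  4.57398042e-01 -1.11022302e-16]
```

View pics/w4b.png

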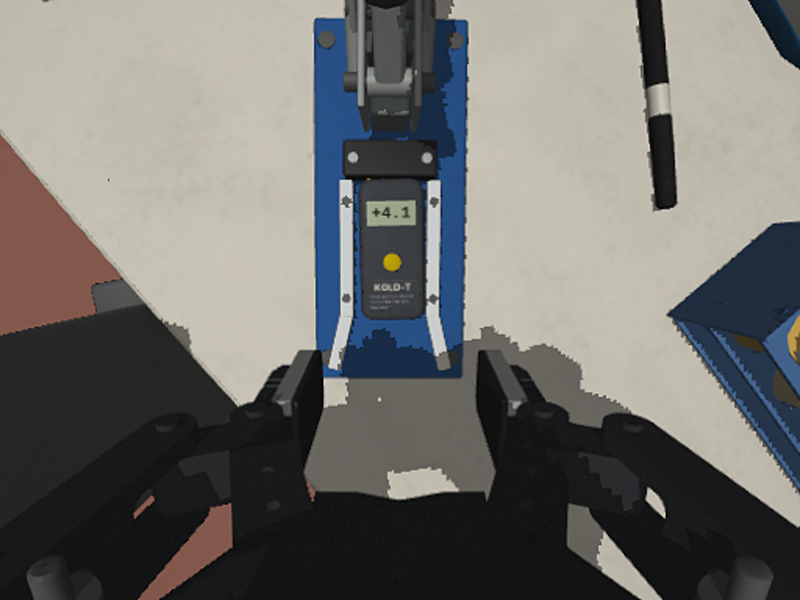

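The logger is seated against the block: its front edge is at row 178, straight, with the clamp still open. Next is the handle, with the gripper shut and the tool vertical.

Call:
play_rows(
  plan=[0,0,3.75,-0.041,0.01,0,0,0,0,3.75,-0.041,0.01,0,0,0,0,3.75,-0.041,0.01,0,0,0,0,3.75,-0.041,0.01,0,0,0.6,3.6,0,0,0,0,0,0.6,3.6,0,0,0,0,0,0.6,3.6,0,0,0,0,0,0.6,3.6,0,0,0,0,0,0.6,3.6,0,0,0,0,0,0,0,0,0,0,0,0],
)

```text
t: 9.35
tcp_pos: [0.4937, 0.2835, 0.2455]
ee_rot: [0.766, 0.643, -0.002, -0.005]
ft_force: [0.4, -0.9, 0.7]
gripper_width: -0.0
gripper_force: 0.0
```

```bash
python3 - <<'E'
from st import *
a,m=snap('wrist','w5'); b,n=snap('side','d5')
o=np.array([.4815,.1854]);a_=np.radians(79.8);d=np.array([np.cos(a_),np.sin(a_)])
J=lambda x,z:np.r_[o+d*x/1e3,z/1e3]
for h in (-7,0,7):
  for r in (48,120): print(h,r,'side px',proj(n,J(52+r*np.cos(.977),58+h+r*np.sin(.977))).round(1))
print('tcp px',proj(n,s['tcp_pos']).round(1))
u,v=map(int,proj(n,J(110,140))); c=b[max(0,v-75):v+75,max(0,u-100):u+100]; print('crop org',max(0,u-100),max(0,v-75)); cv2.imwrite('pics/d5b.png',cv2.resize(c,None,fx=4,fy=4,interpolation=2)[:,:,::-1])
E
```

```text
t 9.35 tcp [0.4937 0.2835 0.2455] F [ 0.41 -0.88  0.71] w -0.0 q [0.32 0.29 1.46 0.01 1.4  0.49]
toolx yaw 79.98 tooly yaw -10.02 z [-0.01   0.005 -1.   ]
jig xyz mm [ 98.7   5.3 245.5]
-7 48 side px [261.3 183.9]
-7 120 side px [257.5 154.1]
0 48 side px [261.4 181.2]
0 120 side px [257.6 151.3]
7 48 side px [261.4 178.4]
7 120 side px [257.7 148.5]
tcp px [258.6 117.3]
crop org 158 84
```

View pics/d5b.png

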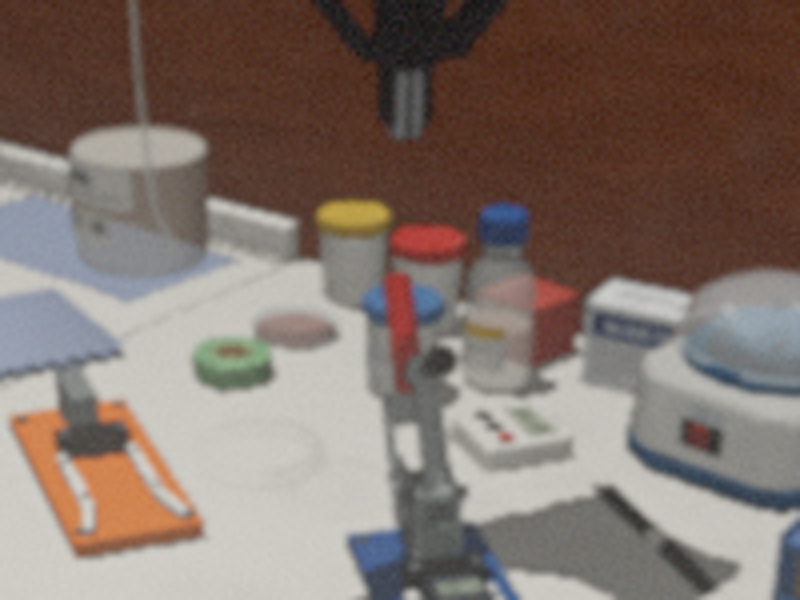

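Side crop: the grip runs from (398,275) to (403,388), matching the nominal open pose with a height offset near −2 mm. The shut fingers are above it at (407,135).

Call:
play_rows(
  plan=[0.2,-0.4,-2.5,0,0,0,0,0.2,-0.4,-2.5,0,0,0,0,0,0,-2,0,0,0,0,0,0,-0.5,0,0,0,0,0,0,0,0,0,0,0,0,0,0,0,0,0,0],
)

```text
t: 9.95
tcp_pos: [0.4985, 0.2687, 0.1727]
ee_rot: [0.768, 0.64, -0.002, -0.003]
ft_force: [-0.2, 0.1, 0.6]
gripper_width: -0.0004
gripper_force: 0.0
```

```bash
python3 st.py
```

```text
t 9.95 tcp [0.4985 0.2687 0.1727] F [-0.16  0.09  0.57] w -0.0004 q [0.29 0.34 1.58 0.   1.24 0.47]
toolx yaw 79.65 tooly yaw -10.35 z [-0.008  0.002 -1.   ]
jig xyz mm [ 85.   -1.9 172.7]
```

Call:
play_rows(
  plan=[-0.05,0.72,0,0,0,0,0,0,0,-0.7,0,0,0,0,0,0,-0.6,0,0,0,0,0,0,0,0,0,0,0],
)

```text
t: 10.28
tcp_pos: [0.497, 0.2766, 0.1582]
ee_rot: [0.768, 0.641, -0.003, -0.004]
ft_force: [-0.1, -0.8, -0.6]
gripper_width: -0.0005
gripper_force: 0.0
```

Call:
play_rows(
  plan=[0,0,-0.2,0,0,0,0,0,0,-0.2,0,0,0,0,0,0,0,0,0,0,0],
)

```text
t: 10.53
tcp_pos: [0.4975, 0.2765, 0.1548]
ee_rot: [0.768, 0.641, -0.003, -0.003]
ft_force: [0.2, 0.5, 0.3]
gripper_width: -0.0
gripper_force: 0.0
```

Call:
play_rows(
  plan=[0,0,-0.2,0,0,0,0,0,0,-0.2,0,0,0,0,0,0,0,0,0,0,0],
)

```text
t: 10.78
tcp_pos: [0.4975, 0.2765, 0.1508]
ee_rot: [0.768, 0.641, -0.003, -0.003]
ft_force: [0.3, -1.6, -0.7]
gripper_width: -0.0001
gripper_force: 0.0
```

```bash
python3 st.py
```

```text
t 10.7833 tcp [0.4975 0.2765 0.1508] F [ 0.35 -1.59 -0.74] w -0.0001 q [0.31 0.36 1.6  0.   1.19 0.49]
toolx yaw 79.7 tooly yaw -10.3 z [-0.009  0.002 -1.   ]
jig xyz mm [ 92.5   0.4 150.8]
```

Call:
play_rows(
  plan=[0,0,-0.2,0,0,0,0,0,0,0,0,0,0,0],
)

```text
t: 10.95
tcp_pos: [0.4976, 0.2765, 0.1489]
ee_rot: [0.768, 0.641, -0.003, -0.003]
ft_force: [-0.3, 0.1, 0.4]
gripper_width: -0.0
gripper_force: 0.0
```

Call:
play_rows(
  plan=[0,0,-0.2,0,0,0,0,0,0,0,0,0,0,0],
)

```text
t: 11.12
tcp_pos: [0.4976, 0.2765, 0.1469]
ee_rot: [0.768, 0.641, -0.003, -0.003]
ft_force: [0.3, -1.3, 0.4]
gripper_width: 0.0001
gripper_force: 0.0
```

Call:
play_rows(
  plan=[0,0,-0.2,0,0,0,0,0,0,0,0,0,0,0],
)

```text
t: 11.28
tcp_pos: [0.4975, 0.2765, 0.1448]
ee_rot: [0.768, 0.641, -0.003, -0.003]
ft_force: [-0.0, 0.1, 0.3]
gripper_width: 0.0003
gripper_force: 0.0
```

Call:
play_rows(
  plan=[0,0,-0.2,0,0,0,0,0,0,0,0,0,0,0],
)

```text
t: 11.45
tcp_pos: [0.4977, 0.2764, 0.1431]
ee_rot: [0.768, 0.641, -0.002, -0.003]
ft_force: [-0.2, -1.4, 1.4]
gripper_width: -0.0001
gripper_force: 0.6
```

Call:
play_rows(
  plan=[0,0,-0.2,0,0,0,0,0,0,0,0,0,0,0],
)

```text
t: 11.62
tcp_pos: [0.4978, 0.2765, 0.1411]
ee_rot: [0.768, 0.641, -0.002, -0.003]
ft_force: [-0.0, -1.1, 1.3]
gripper_width: -0.0001
gripper_force: 0.9
```

Call:
play_rows(
  plan=[0,0,-0.2,0,0,0,0,0,0,0,0,0,0,0],
)

```text
t: 11.78
tcp_pos: [0.4978, 0.2765, 0.139]
ee_rot: [0.768, 0.641, -0.002, -0.003]
ft_force: [1.5, -0.6, 2.1]
gripper_width: 0.0002
gripper_force: 0.9
```

Contact came at z ≈ 0.144, so the clamp sits about 6.5 mm low. The handle is turning, so I'll follow its arc.

Call:
play_rows(
  plan=[0.078,0.436,-0.293,0,0,0,0,0.078,0.436,-0.293,0,0,0,0,0.073,0.403,-0.338,0,0,0,0,0.073,0.403,-0.338,0,0,0,0,0,0,0,0,0,0,0],
)

```text
t: 12.2
tcp_pos: [0.5004, 0.2942, 0.1255]
ee_rot: [0.768, 0.641, -0.003, -0.004]
ft_force: [0.9, -1.2, 0.9]
gripper_width: 0.0003
gripper_force: 1.0
```

```bash
python3 st.py
```

```text
t 12.2 tcp [0.5004 0.2942 0.1255] F [ 0.85 -1.25  0.89] w 0.0003 q [0.34 0.41 1.6  0.01 1.15 0.51]
toolx yaw 79.73 tooly yaw -10.27 z [-0.009  0.002 -1.   ]
jig xyz mm [110.4   0.7 125.5]
```

Call:
play_rows(
  plan=[0.066,0.367,-0.379,0,0,0,0,0.066,0.367,-0.379,0,0,0,0,0,0,0,0,0,0,0],
)

```text
t: 12.45
tcp_pos: [0.5018, 0.3013, 0.1181]
ee_rot: [0.768, 0.641, -0.003, -0.004]
ft_force: [-0.1, -0.7, 0.8]
gripper_width: 0.0002
gripper_force: 0.3
```

Call:
play_rows(
  plan=[0.059,0.326,-0.416,0,0,0,0,0.059,0.326,-0.416,0,0,0,0,0,0,0,0,0,0,0],
)

```text
t: 12.7
tcp_pos: [0.503, 0.3076, 0.1099]
ee_rot: [0.768, 0.641, -0.003, -0.004]
ft_force: [-1.0, -2.2, 2.0]
gripper_width: 0.0001
gripper_force: 1.5
```

Call:
play_rows(
  plan=[0.051,0.281,-0.448,0,0,0,0,0.051,0.281,-0.448,0,0,0,0,0,0,0,0,0,0,0],
)

```text
t: 12.95
tcp_pos: [0.5041, 0.3131, 0.1011]
ee_rot: [0.768, 0.641, -0.003, -0.004]
ft_force: [0.4, -1.5, 2.0]
gripper_width: -0.0
gripper_force: 1.1
```

```bash
python3 st.py
```

```text
t 12.95 tcp [0.5041 0.3131 0.1011] F [ 0.42 -1.46  1.99] w -0.0 q [0.36 0.45 1.59 0.01 1.11 0.54]
toolx yaw 79.7 tooly yaw -10.3 z [-0.009  0.002 -1.   ]
jig xyz mm [129.7   0.4 101.1]
```

Call:
play_rows(
  plan=[0.042,0.233,-0.476,0,0,0,0,0.042,0.233,-0.476,0,0,0,0,0,0,0,0,0,0,0],
)

```text
t: 13.2
tcp_pos: [0.505, 0.3177, 0.0918]
ee_rot: [0.768, 0.641, -0.002, -0.004]
ft_force: [-0.5, -0.9, -0.5]
gripper_width: -0.0
gripper_force: 0.0
```

Call:
play_rows(
  plan=[0.033,0.183,-0.498,0,0,0,0,0.033,0.183,-0.498,0,0,0,0,0,0,0,0,0,0,0],
)

```text
t: 13.45
tcp_pos: [0.5056, 0.3214, 0.0819]
ee_rot: [0.768, 0.641, -0.002, -0.004]
ft_force: [0.6, -1.2, 1.8]
gripper_width: 0.0002
gripper_force: 1.7
```

```bash
python3 st.py
```

```text
t 13.45 tcp [0.5056 0.3214 0.0819] F [ 0.65 -1.19  1.8 ] w 0.0002 q [0.38 0.48 1.6  0.01 1.07 0.55]
toolx yaw 79.7 tooly yaw -10.3 z [-0.008  0.002 -1.   ]
jig xyz mm [138.1   0.4  81.9]
```

```bash
python3 - <<'E'
from h import *
b,n=snap('side','d6'); 
o=np.array([.4815,.1854]);a_=np.radians(79.8);d=np.array([np.cos(a_),np.sin(a_)])
J=lambda x,z:np.r_[o+d*x/1e3,z/1e3]
for q in (0,.3,.6,.7,.77,.85,1.04):
  t=.977-q; print(q,[proj(n,J(52+r*np.cos(t),51.5+r*np.sin(t))).round(0) for r in (48,84,120)])
h=cv2.cvtColor(b,cv2.COLOR_RGB2HSV); r=(((h[...,0]<6)|(h[...,0]>174))&(h[...,1]>150)&(h[...,2]>70)).astype(np.uint8)
r[:,:235]=0;r[:,285:]=0;r[:130]=0;r[230:]=0
k,l,st,c=cv2.connectedComponentsWithStats(r)
print([(st[i].tolist(),c[i].round(1).tolist()) for i in range(1,k) if st[i][4]>8]); print('tcp',proj(n,ctrl.sense()['tcp_pos']))
E
```

```text
0 [array([261., 184.]), array([259., 169.]), array([258., 154.])]
0.3 [array([260., 186.]), array([257., 172.]), array([255., 159.])]
0.6 [array([259., 189.]), array([256., 178.]), array([252., 168.])]
0.7 [array([259., 190.]), array([255., 181.]), array([252., 172.])]
0.77 [array([259., 192.]), array([255., 183.]), array([252., 175.])]
0.85 [array([259., 193.]), array([255., 185.]), array([252., 178.])]
1.04 [array([259., 196.]), array([255., 191.]), array([251., 186.])]
[]
tcp [254.81355757 177.26268448]
```

```bash
python3 - <<'E'
from h import *
b=cv2.imread('pics/d6.png')[:,:,::-1]; b5=cv2.imread('pics/d5.png')[:,:,::-1]
for im in (b5,b):
  im=im.astype(int); r=((im[...,0]-np.maximum(im[...,1],im[...,2]))>70).astype(np.uint8); r[:,:235]=0;r[:,285:]=0;r[:140]=0;r[230:]=0
  k,l,st,c=cv2.connectedComponentsWithStats(r); print([(st[i].tolist(),c[i].round(1).tolist()) for i in range(1,k) if st[i][4]>3])
a,m=snap('scene','s6')
w,_=snap('wrist','w6')
cv2.imwrite('pics/x.png',np.hstack([cv2.resize(b[130:230,210:300],(360,400),interpolation=2),cv2.resize(a[120:240,200:320],(400,400),interpolation=2)])[:,:,::-1])
E
```

```text
[([256, 140, 18, 8, 119], [264.2, 143.5]), ([255, 153, 6, 17, 77], [257.6, 160.4])]
[([267, 144, 3, 3, 5], [268.2, 145.2])]
```

View pics/x.png

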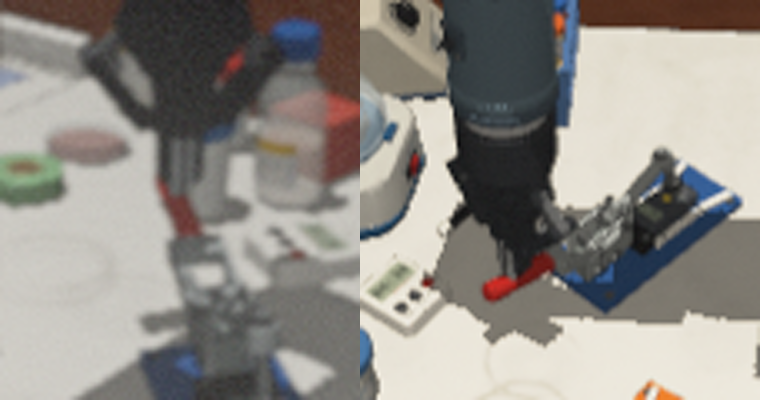

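The picture shows the fingertips on top of the red grip, the handle well down, and the arm and pad still above the logger. I'll continue in smaller steps.

Call:
play_rows(
  plan=[0.024,0.131,-0.514,0,0,0,0,0,0,0,0,0,0,0],
)

```text
t: 13.77
tcp_pos: [0.5063, 0.3229, 0.0773]
ee_rot: [0.768, 0.641, -0.002, -0.003]
ft_force: [-1.2, -2.2, 6.3]
gripper_width: -0.0002
gripper_force: 3.0
```

Call:
play_rows(
  plan=[0.024,0.131,-0.514,0,0,0,0,0,0,0,0,0,0,0],
)

```text
t: 13.93
tcp_pos: [0.5066, 0.3241, 0.0721]
ee_rot: [0.768, 0.641, -0.002, -0.003]
ft_force: [0.2, 0.1, 4.0]
gripper_width: 0.0001
gripper_force: 2.2
```

```bash
python3 st.py
```

```text
t 13.9333 tcp [0.5066 0.3241 0.0721] F [0.16 0.12 3.95] w 0.0001 q [0.38 0.5  1.6  0.01 1.05 0.56]
toolx yaw 79.7 tooly yaw -10.3 z [-0.007  0.003 -1.   ]
jig xyz mm [141.   -0.2  72.1]
```

Call:
play_rows(
  plan=[0.014,0.078,-0.526,0,0,0,0,0,0,0,0,0,0,0],
)

```text
t: 14.1
tcp_pos: [0.5068, 0.325, 0.0665]
ee_rot: [0.768, 0.641, -0.002, -0.003]
ft_force: [0.1, 0.2, 1.2]
gripper_width: 0.0
gripper_force: 1.1
```

Call:
play_rows(
  plan=[0.01,0.05,-0.3,0,0,0,0,0,0,0,0,0,0,0],
)

```text
t: 14.27
tcp_pos: [0.5065, 0.3252, 0.0633]
ee_rot: [0.768, 0.641, -0.002, -0.003]
ft_force: [0.2, -0.0, 0.9]
gripper_width: -0.0
gripper_force: 0.3
```

Call:
play_rows(
  plan=[0.005,0.03,-0.2,0,0,0,0,0,0,0,0,0,0,0],
)

```text
t: 14.43
tcp_pos: [0.5061, 0.3253, 0.0611]
ee_rot: [0.768, 0.641, -0.003, -0.004]
ft_force: [-0.7, -0.1, -0.9]
gripper_width: -0.0001
gripper_force: 0.0
```

Call:
play_rows(
  plan=[0,0,-0.15,0,0,0,0,0,0,0,0,0,0,0],
)

```text
t: 14.6
tcp_pos: [0.5063, 0.3252, 0.0598]
ee_rot: [0.768, 0.641, -0.003, -0.004]
ft_force: [-0.8, -0.2, 0.3]
gripper_width: -0.0
gripper_force: 0.0
```

Call:
play_rows(
  plan=[0,0,-0.15,0,0,0,0,0,0,0,0,0,0,0],
)

```text
t: 14.77
tcp_pos: [0.5066, 0.3254, 0.0586]
ee_rot: [0.768, 0.641, -0.002, -0.003]
ft_force: [0.3, 0.7, 0.2]
gripper_width: -0.0001
gripper_force: 0.3
```

Call:
play_rows(
  plan=[0,0,-0.15,0,0,0,0,0,0,0,0,0,0,0],
)

```text
t: 14.93
tcp_pos: [0.5067, 0.3254, 0.0583]
ee_rot: [0.768, 0.641, -0.002, -0.003]
ft_force: [-1.6, -1.6, 6.9]
gripper_width: 0.0002
gripper_force: 3.2
```

Call:
play_rows(
  plan=[0,0,-0.05,0,0,0,0,0,0,0,0,0,0,0],
)

```text
t: 15.1
tcp_pos: [0.5067, 0.3254, 0.0582]
ee_rot: [0.768, 0.641, -0.002, -0.003]
ft_force: [-2.1, -1.7, 9.8]
gripper_width: 0.0003
gripper_force: 4.6
```

That is the hard stop: stiff, 10 N. I'll lift straight off and check.

Call:
play_rows(
  plan=[0,0,0.3,0,0,0,0,0,0,1,0,0,0,0,0,0,3,0,0,0,0,0,0,4,0,0,0,0,0,0,4,0,0,0,0,0,0,4,0,0,0,0,0,0,0,0,0,0,0],
)

```text
t: 15.68
tcp_pos: [0.5105, 0.3271, 0.2298]
ee_rot: [0.768, 0.641, 0.005, -0.001]
ft_force: [1.6, 0.9, 1.5]
gripper_width: 0.0004
gripper_force: 0.0
```

```bash
python3 - <<'E'
from st import *
im,n=snap('side','d7'); 
im=im.astype(int); r=((im[...,0]-np.maximum(im[...,1],im[...,2]))>70).astype(np.uint8); r[:,:235]=0;r[:,275:]=0;r[:148]=0;r[230:]=0
k,l,st_,c=cv2.connectedComponentsWithStats(r); print([(st_[i].tolist(),c[i].round(1).tolist()) for i in range(1,k) if st_[i][4]>3])
J=lambda x,z:np.r_[o+d*x/1e3,z/1e3]
for hh in (51.5,55):
  for q in (.9,1.04): 
    t=.977-q; print(hh,q,[proj(n,J(52+r_*np.cos(t),hh+r_*np.sin(t))).round(0) for r_ in (48,84,120)])
E
```

```text
t 15.6833 tcp [0.5105 0.3271 0.2298] F [1.62 0.87 1.47] w 0.0004 q [0.38 0.35 1.4  0.01 1.37 0.56]
toolx yaw 79.72 tooly yaw -10.29 z [ 0.007  0.008 -1.   ]
jig xyz mm [144.6  -3.5 229.8]
[([250, 182, 6, 7, 27], [252.0, 185.3])]
51.5 0.9 [array([259., 194.]), array([255., 187.]), array([251., 180.])]
51.5 1.04 [array([259., 196.]), array([255., 191.]), array([251., 186.])]
55 0.9 [array([259., 192.]), array([255., 185.]), array([251., 179.])]
55 1.04 [array([259., 195.]), array([255., 189.]), array([251., 184.])]
```

The handle stayed down at the stop. One last numeric check that the logger's rear edge did not shift during clamping.

```bash
python3 - <<'E'
from h import *
n=load('d7'); o=np.array([.4815,.1854]);a=np.radians(79.8);d=np.array([np.cos(a),np.sin(a)])
A=cv2.imread('pics/d6.png',0);B=cv2.imread('pics/d7.png',0); S=ctrl.read_camera('scene').mean(2); S0=cv2.imread('pics/s6.png',0); ns=ctrl.camera_model('scene')
for m,P,Q in [(n,A,B),(ns,S0,S)]:
  for I in (P,Q):
    print([int(np.median(cv2.getRectSubPix(I.astype(np.float32),(3,3),tuple(map(float,proj(m,np.r_[o+d*x/1e3,.020]))))) ) for x in range(-112,-70,3)])
s=ctrl.sense();print(s['t'],s['qd'].round(3))
E
```

```text
[100, 99, 99, 98, 97, 93, 76, 71, 68, 68, 68, 70, 73, 78]
[99, 97, 98, 97, 96, 85, 76, 67, 67, 67, 68, 70, 71, 78]
[149, 107, 89, 89, 89, 88, 86, 83, 81, 82, 86, 89, 89, 69]
[154, 116, 100, 100, 99, 99, 94, 84, 79, 75, 70, 62, 55, 48]
15.7833 [-0.001  0.045  0.072  0.    -0.012 -0.   ]
```

The profile's rear edge is unchanged within about 1 mm. I'll let the arm settle, then hand in.

Call:
play_rows(
  plan=[0,0,0,0,0,0,0,0,0,0,0,0,0,0,0,0,0,0,0,0,0],
)

```text
t: 16.03
tcp_pos: [0.5056, 0.3249, 0.2179]
ee_rot: [0.768, 0.641, -0.004, -0.004]
ft_force: [-0.4, 0.3, 0.2]
gripper_width: 0.0001
gripper_force: 0.0
```

```bash
python3 -c "
from cell import ctrl
print(ctrl.finish_job())"
```

```text
the job is handed in; nothing more can be done
None
```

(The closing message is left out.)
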